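# Knock a drilled bench dog out of its jig and show it to the camera

### The arm

A 6-joint arm with a two-finger parallel gripper is mounted at the origin on a cart in front of the work surface, level with it; the furniture and walls round the work are solid. World frame = base frame: x ahead of the robot, y to its left, z up, the work surface at z = 0. Lengths are in m, angles in rad, forces in N, time in s.
With the tool pointing down it reaches from about 0.25 to 0.725 m from the base axis. Payload 9.7 kg.
Tool frame: the origin (TCP) lies between the finger pads; the fingertips stand 14 mm ahead of it and the grasp point (between the pads) lies 5 mm behind it; z points along the fingers, y is the direction in which the jaws open and shut (so a half turn about z gives the same grasp; the last joint's range is limited). The gripper opens to 85 mm and grips with 20 to 120 N. Pads are 22 mm wide; open, the fingers measure 114 mm over their backs; the gripper's body (76 mm by 85 mm) begins 54 mm behind the grasp point. The pads swing forward as they close: fully open they stand 13 mm farther back than shut.
Start: joints at [-1.197, 0.087, 0.176, 1.66, 0, 1.571], TCP at [0.201, -0.512, 0.245] pointing down, gripper open.
Joint ranges: [-3.13, 3.13], [-0.85, 1.81], [-1.15, 1.24], [-2.2, 2.28], [-1.44, 1.52], [-3.14, 3.14]. Speed limits (rad/s): [2.22, 2.22, 2.57, 3.14, 3.14, 3.14].

### API

Orientations are given as a unit quaternion [x, y, z, w].
In Python, from station import r, camera, get_calibration gives the robot as it stands.
- The arm moves only by the tool move_arm, never from a script. Its argument "motion" is a list of rows, each an object of numbers: "dx", "dy", "dz": the shift along the tool's x, y, z in m; "wx", "wy", "wz": the turn, a rotation vector about the tool's x, y, z in degrees; "hand": the finger opening in m, from 0 to 0.0854. A call has 1 to 12 rows; each row shifts and turns the pose as measured when the row begins, along the tool's axes as they then stand; what a row does not reach is not made up. A row lasts 1/8 s, in which the tool goes at most 62.5 mm and 10.7 degrees, less where a joint would pass 70% of its speed; a pose out of reach is approached as far as the arm can. A call is refused whole if a number of a shift passes 0.0625 or a number of a turn 10.7, either way. A call with a gripper value outside its range is refused whole. The fingers move at their own pace and stop on an object; "force" is the grip in N (left out, the last holds). Time passes only in rows, so rows that do not move let the fingers close. It gives the time, the measured TCP pose, the force and the opening at its end, in the units of the state.
- r.sense(): the state, without advancing time (a new reading comes with each control period).
- camera(name): name is "scene" or "top" or "wrist"; returns (picture, depth): 420x560x3 uint8, blue, green, red; 420x560 float32, m along the optical axis (not along the pixel's ray), 0 where there is no reading.
- get_calibration(name): a dict with "intrinsics" (3x3 intrinsics, pixels), "R" (3x3) and "t" (3): a world point X has camera coordinates R X + t; the wrist camera has in their place "T_tool_cam" (4x4, takes a point from camera to tool coordinates, whose origin is the TCP and whose axes are the flange's). Camera axes: x right, y down, z forward; pixel columns grow to the right and rows downward; lengths in m; the calibration is good to about 2 mm. A picture is of the moment at which its call begins: read the wrist's pose just before it. get_calibration takes no time and is no camera call.
- r.hand_in(): hands the job in, once; it reports no verdict.
The state is a dict: "clock": time; "joint_positions": joint angles; "joint_vel": joint speeds; "joint_torque": joint torques, N m; "tool_pos": TCP position; "orientation": TCP orientation; "wrist_force": force on the tool from outside, world axes, zero at the start; "wrist_torque": the same for the moment, N m; "finger_gap": finger opening in m.
Only numpy, scipy, OpenCV 4.12 (cv2) and the standard library are available. Lean on these libraries where they do the work, as an engineer would, in place of code of your own. Each camera call takes 0.05 s, during which the arm holds its last target. There are 200 camera calls.

### The job

The square bench dog sunk in the drilling jig has just been cross-drilled: pick up the red-headed mallet lying on the bench and knock the jig's brass-capped pin all the way down with it (never with the gripper), which lifts the dog out far enough to grip, then lay the mallet down flat on the bench. Take the dog out and hold it up to the inspection camera, head end up, with the middle of its cross hole on the camera's line of sight 150 mm in front of the lens and the lens looking straight through the hole, the dog upright in the picture. The job ends while you are still holding it there, still, in the gripper; do not touch the camera, drop the mallet or disturb the other things on the bench.

Things in the scene. Friction and masses are not known exactly. Their poses are not given: they have to be found in the camera images.
- jig: wooden drilling jig fixed to the bench: plywood foot 84 (x) x 200 (y) x 12 mm, brown block 60 (x) x 148 (y) mm above it, top 104 mm above the bench; origin at the centre of its underside, z up. The dog's square bore goes down through the block at y = +37 mm, the knock-out pin at y = -37 mm; a rocker below joins them. Its front (-x) has a steel drill bush beside the dog
- ko_pin: the knock-out pin: steel rod 15.6 mm thick with a flat round brass cap 26 mm across and 8 mm thick, origin at the centre of the cap's underside. It slides straight down 24 mm to a stop, takes about 8 N to move, stays wherever it is driven, and lifts the dog by the same distance through the rocker
- pin_top (a point): middle of the cap's top face, where it is struck: 138 mm above the bench at first, 114 mm when the pin is fully down (10 mm above the jig's top)
- dog: pale square wooden bench dog, 28 x 28 x 76 mm, 0.11 kg, in the jig's bore (0.9 mm play a side), axes as the jig's; origin at the centre of its foot, z along it to the head, x along its cross hole. Head 1.5 mm below the jig's top at first, 22.5 mm above it when the pin is down; the foot must then rise 54 mm more to leave the bore. Grip it across the faces without the hole (y)
- dog_hole (a point): centre of the dog's 11 mm cross hole, which goes right through along x, 38 mm above the foot and 38 mm below the head, on the dog's axis
- mallet: round mallet, 189 mm long, 0.4 kg, lying down: dark red faceted head tapering from 66 to 52 mm across, brown handle 25 mm thick. Origin on the bench, below the place to grip (28 mm behind the head); x points to the head, z up. Head from x = +28 to +103 mm, handle back to x = -86 mm. As it lies its underside is level; the side of the head strikes
- mallet_grip (a point): centre of the mallet's handle at the place to grip, 23 mm above the mallet's origin
- mallet_head (a point): middle of the mallet's head, 68 mm ahead (x) of the origin and 30 mm above it
- camera_head: inspection camera on a post stand at the back: lens in a light ring 70 mm across; origin at the middle of the lens front, 285 mm up. It looks along its own -x axis, 0.4 rad below level; z is up in its picture, y across it. The hole is wanted at x = -150 mm, y = z = 0 of this frame, the dog's x axis parallel to this x axis (either way round), its z axis parallel to this z axis
- disc_blank: a round turning blank of pale wood, 135 mm across, 29 mm thick; a bystander, leave it alone
- oil_bottle: a small white bottle with a blue cap, 40 mm across, 76 mm high; a bystander, leave it alone
- blank_a: one of two loose, undrilled pale wooden bench-dog blanks lying on the bench, 28 x 28 x 76 mm; its z axis runs along its length; a bystander, leave it alone
- blank_b: the other undrilled blank, 28 x 28 x 76 mm; a bystander, leave it alone
- try_square: a try square with rosewood stock, 144 x 95 x 15 mm, lying flat; a bystander, leave it alone
- dividers: spring dividers lying flat, 58 x 105 x 10 mm; a bystander, leave it alone

How it is judged:
On the way, in this order (a step that is already met when the one before it is completed fails the run):
1. the mallet, held in the gripper, strikes the pin and drives it (contact force between mallet and ko_pin above 1 N and linear speed of ko_pin above 0.03 m/s and contact force between the fingers and mallet above 1 N).
2. the pin is fully down (within 2 mm) (height (world z) of pin_top below 0.116 m), for 0.1 s.
3. the mallet lies on the bench, let go (height (world z) of mallet_head below 0.045 m and height (world z) of mallet_grip below 0.04 m and contact force between the fingers and mallet below 0.1 N and linear speed of mallet below 0.03 m/s), for 0.2 s.
4. the dog is out of the jig, held in the gripper (height (world z) of dog above 0.108 m and contact force between the fingers and dog above 1 N), for 0.1 s.
At the end, for the whole second after the job is handed in: Dog held still, touching only the gripper, head up; hole centre 125-175 mm before the lens, within 15 mm of the line of sight each way; hole axis within 0.2 rad of that line, dog within 0.2 rad of upright in the picture; pin still down, mallet flat on the bench (x of dog_hole in the frame of camera_head between -0.175 and -0.125 m and y of dog_hole in the frame of camera_head between -0.015 and 0.015 m and z of dog_hole in the frame of camera_head between -0.015 and 0.015 m and angle between the x axis of dog and the x axis of camera_head, either way round below 0.2 rad and angle between the z axis of dog and the z axis of camera_head, either way round below 0.2 rad and angle between dog's own z axis and vertical below 0.9 rad and contact force between the fingers and dog above 1 N and contact force between dog and jig below 0.05 N and linear speed of dog below 0.02 m/s and angular speed of dog below 0.15 rad/s and height (world z) of pin_top below 0.118 m and height (world z) of mallet_head below 0.045 m and height (world z) of mallet_grip below 0.04 m and linear speed of mallet below 0.03 m/s); the arm keeps its last pose, push and grip.
It fails at once if the robot's hand or arm pushes the pin (contact force between any of the fingers, the arm and ko_pin above 1 N).
It fails at once if the mallet is dropped or thrown (linear speed of mallet above 0.7 m/s and contact force between the fingers and mallet below 0.05 N).
It fails at once if the camera is touched (contact force between camera_head and anything else above 0.5 N).
It fails at once if a bystander (disc, blank, bottle, square or dividers) is moved by more than 30 mm (distance of any of disc_blank, oil_bottle, blank_a, blank_b, try_square, dividers from where it was at the start of the episode above 0.03 m).
It also fails if it takes over 58 s, if anything falls off the work surface, if the arm or the gripper's body presses on something with over 40 N, if the wrist force passes 120 N, or if a joint passes its speed limit or range.

## Working session

There is one attempt and no reset: what is moved stays moved. The work goes in short steps, Python scripts to look and compute and a tool call to move; the robot and the scene stay as the last step left them, time stands still between calls to the robot, and variables do not carry over. Pictures are saved under pics/ and viewed, about 8 in all and at most 12, crops included, and the job is handed in when it is done.

Besides the shell and the picture viewer there is one more tool, called after "Emit:" as name(argument=value, ...) on one line, values as JSON. move_arm: Moves the arm, as the interface text tells. Its arguments: {"type":"object","properties":{"motion":{"type":"array","items":{"type":"object","properties":{"dx":{"type":"number"},"dy":{"type":"number"},"dz":{"type":"number"},"wx":{"type":"number"},"wy":{"type":"number"},"wz":{"type":"number"},"hand":{"type":"number"}}}},"force":{"type":"number"}},"required":["motion"]}

```bash
ls; mkdir -p pics
cat > h.py <<'E'
import numpy as np, cv2
from scipy.spatial.transform import Rotation as Ro
from station import r, camera, get_calibration
def grab(n,save=None):
    s=r.sense(); im,d=camera(n)
    c=get_calibration(n); K=np.array(c["intrinsics"])
    if n=="wrist":
        T=np.eye(4);T[:3,:3]=Ro.from_quat(s["orientation"]).as_matrix();T[:3,3]=s["tool_pos"]
        W=T@np.array(c["T_tool_cam"])
    else:
        W=np.eye(4);R=np.array(c["R"]);W[:3,:3]=R.T;W[:3,3]=-R.T@np.array(c["t"]).ravel()
    if save: cv2.imwrite("pics/"+save,im)
    return im,d,K,W
def cloud(d,K,W):
    v,u=np.mgrid[:d.shape[0],:d.shape[1]]
    p=np.stack([(u-K[0,2])/K[0,0]*d,(v-K[1,2])/K[1,1]*d,d],-1)
    P=p@W[:3,:3].T+W[:3,3]; P[d<=0]=np.nan
    return P
def plane(uv,z,K,W):
    uv=np.atleast_2d(uv).astype(float)
    q=np.c_[(uv[:,0]-K[0,2])/K[0,0],(uv[:,1]-K[1,2])/K[1,1],np.ones(len(uv))]@W[:3,:3].T
    return W[:3,3]+q*((z-W[2,3])/q[:,2])[:,None]
E
python3 - <<'E'
from h import *
print(r.sense())
a=grab("scene","s0.png"); b=grab("top","t0.png")
for x in (a,b): print(x[2],x[3].round(3))
np.savez("t0.npz",im=b[0],d=b[1],K=b[2],W=b[3]); np.savez("s0.npz",im=a[0],d=a[1],K=a[2],W=a[3])
E
```

```text
pics
{'clock': 0.0, 'joint_positions': array([-1.19701170e+00,  8.74756481e-02,  1.75133628e-01,  1.65981661e+00,
        2.17250851e-05,  1.57082373e+00]), 'joint_vel': array([-1.37050853e-04,  8.17404951e-05, -5.14129053e-04,  3.62549375e-04,
       -6.96241303e-04,  7.94356699e-04]), 'joint_torque': array([-9.66358566e-04, -5.20384848e+01,  4.64803755e+01,  1.63048255e-02,
       -8.28860948e-05, -1.12862415e-05]), 'tool_pos': array([ 0.20075419, -0.51182002,  0.24457425]), 'orientation': array([ 9.82588726e-01,  1.85792713e-01, -1.15898289e-04, -6.71308464e-04]), 'wrist_force': array([0.3976962 , 0.36991635, 0.07838056]), 'wrist_torque': array([ 0.00982621,  0.02004294, -0.02668595]), 'finger_gap': 0.08579303318313845}
[[414.55084562   0.         273.64902867]
 [  0.         414.55084562 210.4123503 ]
 [  0.           0.           1.        ]] [[-0.604 -0.561  0.566 -0.038]
 [-0.797  0.43  -0.424  0.41 ]
 [-0.005 -0.707 -0.707  0.905]
 [ 0.     0.     0.     1.   ]]
[[432.18963908   0.         275.34435868]
 [  0.         432.18963908 208.44176238]
 [  0.           0.           1.        ]] [[-0.02  -0.984  0.178  0.34 ]
 [-0.999  0.025  0.027 -0.065]
 [-0.031 -0.178 -0.984  1.363]
 [ 0.     0.     0.     1.   ]]
```

View pics/t0.png

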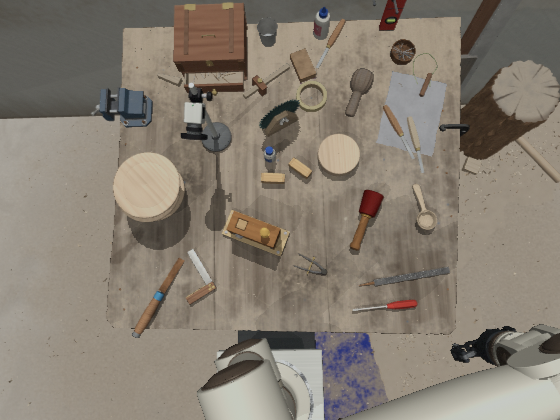

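View pics/s0.png

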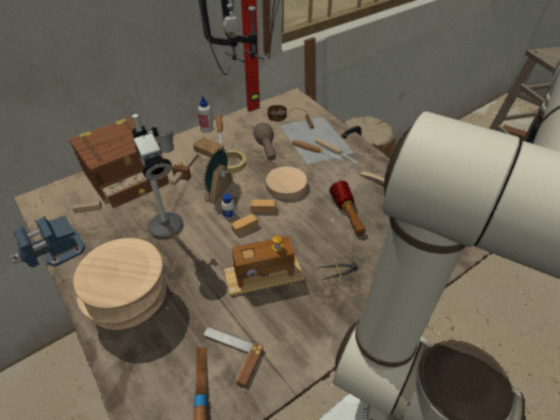

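Top view: mallet head at (369,205) with its handle to (356,245), jig at (256,232) with the dog at (242,225) and brass cap at (265,232), camera head near (194,118), pan/post at (215,137). Scene view agrees: lens ring at about (155,168). Now I'll measure them.

Run:
```python
from h import *
t=np.load("t0.npz");s=np.load("s0.npz")
for nm,D in(("top",t),("scene",s)):
    im,d,K,W=D["im"],D["d"],D["K"],D["W"];P=cloud(d,K,W);hsv=cv2.cvtColor(im,cv2.COLOR_BGR2HSV)
    H,S,V=[hsv[...,i].astype(int) for i in range(3)]
    Z=P[...,2]; on=(P[...,0]>.2)&(P[...,0]<.7)&(abs(P[...,1])<.6)
    red=on&((H<6)|(H>172))&(S>170)&(V>40)&(Z>.01)&(P[...,1]<-.1)
    n,l,st,ce=cv2.connectedComponentsWithStats(red.astype(np.uint8)); k=1+np.argmax(st[1:,4]); m=l==k
    print(nm,"red head",st[k],ce[k],np.nanmedian(P[m],0).round(3),"z95",np.nanpercentile(Z[m],98).round(3))
    # mallet whole by height near head
    c=np.nanmedian(P[m],0); near=on&(Z>.012)&(np.hypot(P[...,0]-c[0],P[...,1]-c[1])<.2)
    n,l,st,ce=cv2.connectedComponentsWithStats(near.astype(np.uint8)); k=np.bincount(l[m]).argmax(); mm=l==k
    q=P[mm]; ax=np.linalg.svd(q[:,:2]-q[:,:2].mean(0),full_matrices=False)[2][0]; print(" mallet pix",mm.sum(),"axis",ax.round(3),"mean",q.mean(0).round(3),"ext",[(np.percentile((q[:,:2]-c[:2])@ax,p)).round(3) for p in(1,99)])
    brass=on&(Z>.115)&(Z<.16)&(abs(P[...,1])<.15)&(P[...,0]<.5)
    print(" cap",brass.sum(),np.nanmean(P[brass],0).round(4), np.nanmedian(Z[brass]).round(4))
    blk=on&(Z>.09)&(Z<.115)&(abs(P[...,1]-.02)<.2)&(P[...,0]<.5)
    n,l,st,ce=cv2.connectedComponentsWithStats(blk.astype(np.uint8));k=1+np.argmax(st[1:,4])
    pts=P[l==k][:,:2].astype(np.float32)*1000; print(" block",len(pts),cv2.minAreaRect(pts),np.nanmedian(Z[l==k]))
    cam=(Z>.15)&(Z<.45)&(P[...,1]>.05)&(P[...,1]<.3)&(P[...,0]>.4)&(P[...,0]<.8)
    v,u=np.where(cam); print(" cam",len(u),u.min(),u.max(),v.min(),v.max(),np.nanmin(P[cam],0),np.nanmax(P[cam],0))
    cr=im[v.min()-20:v.max()+20,u.min()-20:u.max()+20] ; cv2.imwrite(f"pics/cam_{nm}.png",cv2.resize(cr,None,fx=4,fy=4)[:600,:800])
```

```text
top red head [359 190  24  27 420] [370.23095238 202.33333333] [ 0.59  -0.319  0.054] z95 0.066
 mallet pix 801 axis [-0.931  0.365] mean [ 0.552 -0.307  0.043] ext [np.float64(-0.035), np.float64(0.147)]
 cap 49 [0.4391 0.0057 0.1406] 0.1386
 block 327 ((497.58734130859375, 25.029010772705078), (117.3729476928711, 45.96541213989258), 68.4319076538086) 0.10434889915607837
 cam 713 181 207 104 139 [0.71405002 0.13955891 0.26822517] [0.79979033 0.20454448 0.34412002]
scene red head [331 181  21  26 327] [340.64525994 192.0795107 ] [ 0.584 -0.312  0.051] z95 0.062
 mallet pix 772 axis [-0.944  0.329] mean [ 0.547 -0.301  0.039] ext [np.float64(-0.039), np.float64(0.144)]
 cap 81 [0.4902 0.0043 0.133 ] 0.1357
 block 567 ((496.5401611328125, 28.969100952148438), (126.22637176513672, 51.003387451171875), 69.18280792236328) 0.10279817916234024
 cam 1027 134 171 134 179 [0.71073892 0.14105336 0.25438316] [0.79972256 0.20983468 0.34116632]
```

Run:
```python
from h import *
t=np.load("t0.npz");s=np.load("s0.npz")
A=[]
for nm,D in(("top",t),("scene",s)):
    im,d,K,W=D["im"],D["d"],D["K"],D["W"];P=cloud(d,K,W);Z=P[...,2];X=P[...,0];Y=P[...,1]
    box=(X>.38)&(X<.62)&(Y>-.12)&(Y<.18)
    b=box&(Z>.094)&(Z<.112)&(X<.6); n,l,st,ce=cv2.connectedComponentsWithStats(b.astype(np.uint8));k=1+np.argmax(st[1:,4])
    print(nm,"block",st[k],cv2.minAreaRect((P[l==k][:,:2]*1000).astype(np.float32)),np.nanmedian(Z[l==k]))
    c=box&(Z>.118)&(Z<.15); print(" cap",c.sum(),np.nanmedian(P[c],0).round(4),np.nanmean(P[c],0).round(4))
    m=(Z>.15)&(Z<.45)&(Y>.08)&(Y<.28)&(X>.6)&(X<1.0); v,u=np.where(m)
    print(" cam",len(u),u.min(),u.max(),v.min(),v.max(),np.nanmin(P[m],0).round(3),np.nanmax(P[m],0).round(3))
    cr=im[v.min()-15:v.max()+15,u.min()-15:u.max()+15]; A.append(cv2.resize(cr,(380,500)))
    for zz in(.18,.22,.26,.3,.34): 
        q=P[m&(abs(Z-zz)<.02)]; print("   ",zz,len(q),q.mean(0).round(3) if len(q) else "", q.min(0).round(3) if len(q) else "")
cv2.imwrite("pics/cams.png",np.hstack(A))
```

```text
top block [226 211  55  36 963] ((510.4124450683594, 36.619266510009766), (148.30557250976562, 60.61588668823242), 67.86258697509766) 0.10440548301593977
 cap 60 [0.4951 0.0024 0.1385] [0.4958 0.0025 0.1381]
 cam 1101 181 212 82 139 [0.714 0.121 0.152] [0.845 0.205 0.385]
    0.18 27 [0.827 0.16  0.18 ] [0.823 0.156 0.161]
    0.22 14 [0.829 0.158 0.211] [0.824 0.156 0.2  ]
    0.26 4 [0.744 0.152 0.272] [0.743 0.149 0.268]
    0.3 363 [0.749 0.165 0.31 ] [0.714 0.122 0.286]
    0.34 638 [0.794 0.162 0.333] [0.714 0.121 0.32 ]
scene block [ 232  236   63   33 1182] ((507.030517578125, 36.87659454345703), (148.50843811035156, 64.96886444091797), 68.1235580444336) 0.10301292653131522
 cap 86 [0.491  0.0044 0.1361] [0.4916 0.0041 0.1344]
 cam 1388 132 171 114 190 [0.711 0.122 0.15 ] [0.844 0.21  0.38 ]
    0.18 45 [0.824 0.165 0.173] [0.82  0.155 0.16 ]
    0.22 2 [0.821 0.164 0.204] [0.82  0.163 0.202]
    0.26 116 [0.732 0.175 0.269] [0.722 0.143 0.254]
    0.3 542 [0.736 0.177 0.305] [0.711 0.123 0.28 ]
    0.34 607 [0.792 0.165 0.333] [0.715 0.122 0.32 ]
```

Emit:
move_arm(motion=[{"dx": 0.05,"dy": -0.02,"wz": 10,"hand": 0.085},{"dx": 0.055,"dy": -0.02,"wz": 10},{"dx": 0.06,"dy": 0.0,"wz": 10},{"dx": 0.06,"dy": 0.0,"wz": 10},{"dx": 0,"dy": 0}])

```text
$.motion[0]: bad value
```

Emit:
move_arm(motion=[{"dx": 0.05,"dy": -0.02,"dz": 0,"wx": 0,"wy": 0,"wz": 10,"hand": 0.085},{"dx": 0.055,"dy": -0.02,"dz": 0,"wx": 0,"wy": 0,"wz": 10,"hand": 0.085},{"dx": 0.06,"dy": 0,"dz": 0,"wx": 0,"wy": 0,"wz": 10,"hand": 0.085},{"dx": 0.06,"dy": 0,"dz": 0,"wx": 0,"wy": 0,"wz": 10,"hand": 0.085},{"dx": 0,"dy": 0,"dz": 0,"wx": 0,"wy": 0,"wz": 0,"hand": 0.085}])

```text
clock: 0.72
tool_pos: [0.412, -0.452, 0.2414]
orientation: [0.985, -0.17, -0.002, -0.002]
wrist_force: [-0.3, -0.0, -0.5]
finger_gap: 0.0848
```

View pics/cams.png

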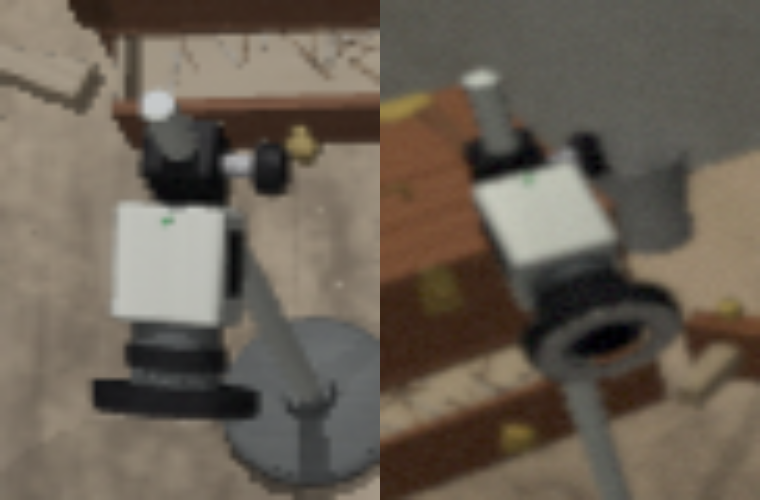

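Crops: the ring faces the robot (-x), with only a small yaw. Next I move over the mallet.

Emit:
move_arm(motion=[{"dx": 0.015,"dy": -0.048,"dz": 0,"wx": 0,"wy": 0,"wz": 0,"hand": 0.06},{"dx": 0.015,"dy": -0.048,"dz": 0,"wx": 0,"wy": 0,"wz": 0,"hand": 0.06},{"dx": 0.015,"dy": -0.048,"dz": 0,"wx": 0,"wy": 0,"wz": 0,"hand": 0.06},{"dx": 0.014,"dy": -0.045,"dz": 0,"wx": 0,"wy": 0,"wz": 0,"hand": 0.06},{"dx": 0,"dy": 0,"dz": 0,"wx": 0,"wy": 0,"wz": 0,"hand": 0.06}])

```text
clock: 1.35
tool_pos: [0.5312, -0.2898, 0.2398]
orientation: [0.986, -0.168, -0.004, -0.002]
wrist_force: [0.2, 0.4, -0.5]
finger_gap: 0.0603
```

Run:
```python
from h import *
im,d,K,W=grab("wrist","w1.png"); s=r.sense(); print(s["tool_pos"],s["orientation"],s["joint_positions"])
P=cloud(d,K,W);Z=P[...,2];X=P[...,0];Y=P[...,1]
m=(Z>.008)&(Z<.08)&(np.hypot(X-.55,Y+.3)<.17)&(d>.1)
n,l,st,ce=cv2.connectedComponentsWithStats(m.astype(np.uint8));k=1+np.argmax(st[1:,4]);q=P[l==k];print(st[k],q.shape)
ax=np.array([.94,-.345]);
for _ in range(5):
    n_=np.array([-ax[1],ax[0]]);a=q[:,:2]@ax;o=q[:,:2]@n_;b=np.round(a/.01).astype(int)
    cs=[(np.median(a[b==i]),(np.percentile(o[b==i],2)+np.percentile(o[b==i],98))/2,np.ptp(o[b==i]),np.percentile(q[b==i,2],98)) for i in np.unique(b) if (b==i).sum()>30]
    cs=np.array(cs);f=np.polyfit(cs[1:-1,0],cs[1:-1,1],1);th=np.arctan(f[0]);ax=np.array([ax[0]*np.cos(th)-ax[1]*np.sin(th),ax[1]*np.cos(th)+ax[0]*np.sin(th)])
print(ax,np.arctan2(ax[1],ax[0]),a.min(),a.max());print(cs.round(3)); n_=np.array([-ax[1],ax[0]]);a=q[:,:2]@ax;o=np.median(cs[1:-1,1])
print("ext",np.percentile(a,[.2,99.8]));
for t in(a.min()+.086,a.max()-.103):print("origin",ax*t+n_*o)
```

```text
[ 0.53046011 -0.29101447  0.23989669] [ 0.98559165 -0.16908349 -0.00383625 -0.00226992] [-5.02573229e-01  2.30068007e-01  3.27018596e-01  1.67648137e+00
  1.78530449e-03  2.97881442e+00]
[ 264   67   71  187 7626] (7626, 3)
[ 0.92754092 -0.37721724] -0.3862562336604407 0.5163869835622049 0.7054496313803682
[[ 0.522 -0.079  0.031  0.032]
 [ 0.531 -0.079  0.032  0.033]
 [ 0.539 -0.079  0.028  0.031]
 [ 0.55  -0.079  0.025  0.032]
 [ 0.56  -0.079  0.026  0.033]
 [ 0.57  -0.079  0.026  0.034]
 [ 0.58  -0.079  0.025  0.034]
 [ 0.59  -0.079  0.025  0.035]
 [ 0.6   -0.079  0.024  0.036]
 [ 0.61  -0.079  0.024  0.037]
 [ 0.62  -0.079  0.028  0.041]
 [ 0.632 -0.078  0.051  0.052]
 [ 0.64  -0.079  0.053  0.054]
 [ 0.65  -0.079  0.055  0.056]
 [ 0.66  -0.079  0.057  0.058]
 [ 0.67  -0.079  0.058  0.059]
 [ 0.68  -0.079  0.061  0.061]
 [ 0.69  -0.079  0.063  0.063]
 [ 0.699 -0.079  0.064  0.064]]
ext [0.51967697 0.70492896]
origin [ 0.52888056 -0.30064875]
origin [ 0.52893866 -0.30067238]
```

View pics/w1.png

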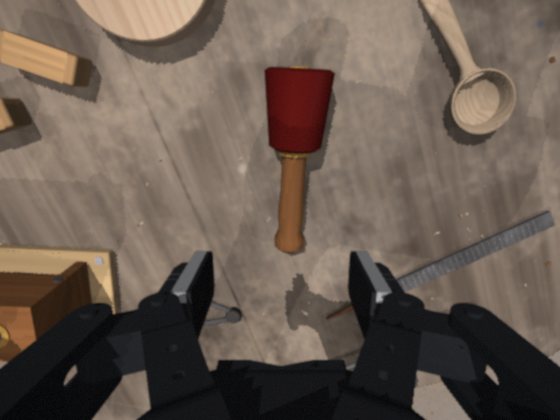

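Wrist picture: mallet head at (298,108), handle end at (290,243), nothing near the jaws. The measured length is 189 mm, as it should be, so I go down to grip.

Emit:
move_arm(motion=[{"dx": 0.004,"dy": 0.01,"dz": 0.04,"wx": 0,"wy": 0,"wz": 2.5,"hand": 0.06},{"dx": 0,"dy": 0,"dz": 0.05,"wx": 0,"wy": 0,"wz": 0,"hand": 0.06},{"dx": 0,"dy": 0,"dz": 0.05,"wx": 0,"wy": 0,"wz": 0,"hand": 0.06},{"dx": 0,"dy": 0,"dz": 0.03,"wx": 0,"wy": 0,"wz": 0,"hand": 0.06},{"dx": 0,"dy": 0,"dz": 0.0,"wx": 0,"wy": 0,"wz": 0,"hand": 0.06}])

```text
clock: 2.02
tool_pos: [0.5248, -0.3067, 0.0666]
orientation: [0.981, -0.193, -0.003, -0.001]
wrist_force: [0.7, 0.8, 0.5]
finger_gap: 0.06
```

```bash
cat >> h.py <<'E'
def goto(p,yaw=None):
    """tool-frame shift to world p, and turn about tool z to yaw (half turn not considered)"""
    s=r.sense();R=Ro.from_quat(s["orientation"]).as_matrix();y=np.arctan2(R[1,0],R[0,0])
    print("pos",s["tool_pos"].round(4),"yaw",y.round(3),"tz",R[:,2].round(4),"J",s["joint_positions"].round(2),"F",s["wrist_force"].round(1),"gap",round(s["finger_gap"],4),"t",s["clock"])
    print("shift tool",(R.T@(np.array(p)-s["tool_pos"])).round(4),"wz",None if yaw is None else np.degrees(-(yaw-y)).round(1))
E
python3 -c "
from h import *
goto([.529,-.3007,.020],-.386)"
```

```text
pos [ 0.5248 -0.3067  0.0666] yaw -0.388 tz [-0.0058  0.0035 -1.    ] J [-0.53  0.24 -0.    1.34  0.    3.  ] F [0.7 0.8 0.5] gap 0.06 t 2.025
shift tool [ 0.0019 -0.0071  0.0466] wz -0.1
```

Emit:
move_arm(motion=[{"dx": 0.002,"dy": -0.007,"dz": 0.02,"wx": 0,"wy": 0,"wz": 0,"hand": 0.06},{"dx": 0,"dy": 0,"dz": 0.027,"wx": 0,"wy": 0,"wz": 0,"hand": 0.06},{"dx": 0,"dy": 0,"dz": 0.0,"wx": 0,"wy": 0,"wz": 0,"hand": 0.06}])

```text
clock: 2.4
tool_pos: [0.5302, -0.3025, 0.0211]
orientation: [0.981, -0.194, -0.001, -0.0]
wrist_force: [-0.7, 0.4, 1.1]
finger_gap: 0.0598
```

```bash
python3 -c "
from h import *
goto([.529,-.3007,.020],-.386)"
```

```text
pos [ 0.5302 -0.3025  0.0211] yaw -0.39 tz [-0.0016  0.001  -1.    ] J [-0.52  0.26 -0.06  1.25  0.    3.01] F [-0.7  0.4  1.1] gap 0.0598 t 2.4
shift tool [-0.0018 -0.0012  0.0011] wz -0.2
```

Good; close hard, then lift.

Emit:
move_arm(motion=[{"dx": 0,"dy": -0.001,"dz": 0,"wx": 0,"wy": 0,"wz": 0,"hand": 0},{"dx": 0,"dy": 0,"dz": 0,"wx": 0,"wy": 0,"wz": 0,"hand": 0},{"dx": 0,"dy": 0,"dz": 0,"wx": 0,"wy": 0,"wz": 0,"hand": 0},{"dx": 0,"dy": 0,"dz": 0,"wx": 0,"wy": 0,"wz": 0,"hand": 0},{"dx": 0,"dy": 0,"dz": 0,"wx": 0,"wy": 0,"wz": 0,"hand": 0},{"dx": 0,"dy": 0,"dz": -0.02,"wx": 0,"wy": 0,"wz": 0,"hand": 0},{"dx": 0,"dy": 0,"dz": -0.05,"wx": 0,"wy": 0,"wz": 0,"hand": 0},{"dx": 0,"dy": 0,"dz": -0.06,"wx": 0,"wy": 0,"wz": 0,"hand": 0},{"dx": 0,"dy": 0,"dz": -0.05,"wx": 0,"wy": 0,"wz": 0,"hand": 0},{"dx": 0,"dy": 0,"dz": 0,"wx": 0,"wy": 0,"wz": 0,"hand": 0}], force=110)

```text
clock: 3.65
tool_pos: [0.5308, -0.3014, 0.2147]
orientation: [0.981, -0.194, 0.002, 0.0]
wrist_force: [0.2, 0.7, -3.2]
finger_gap: 0.0218
```

```bash
python3 -c "
from h import *
import math
ps=.45
goto([.495-.068*math.cos(ps),.0024-.068*math.sin(ps),.19],ps)"
```

```text
pos [ 0.5308 -0.3014  0.2147] yaw -0.39 tz [ 0.003  -0.0015 -1.    ] J [-0.52  0.22  0.27  1.61  0.    3.01] F [ 0.2  0.7 -3.2] gap 0.0218 t 3.65
shift tool [-0.194  -0.2168  0.024 ] wz -48.1
```

Emit:
move_arm(motion=[{"dx": -0.02,"dy": -0.021,"dz": 0,"wx": 0,"wy": 0,"wz": -4.8,"hand": 0},{"dx": -0.018,"dy": -0.023,"dz": 0,"wx": 0,"wy": 0,"wz": -4.8,"hand": 0},{"dx": -0.016,"dy": -0.024,"dz": 0,"wx": 0,"wy": 0,"wz": -4.8,"hand": 0},{"dx": -0.014,"dy": -0.025,"dz": 0,"wx": 0,"wy": 0,"wz": -4.8,"hand": 0},{"dx": -0.012,"dy": -0.0265,"dz": 0,"wx": 0,"wy": 0,"wz": -4.8,"hand": 0},{"dx": -0.01,"dy": -0.027,"dz": 0,"wx": 0,"wy": 0,"wz": -4.8,"hand": 0},{"dx": -0.008,"dy": -0.028,"dz": 0,"wx": 0,"wy": 0,"wz": -4.8,"hand": 0},{"dx": -0.005,"dy": -0.0285,"dz": 0,"wx": 0,"wy": 0,"wz": -4.8,"hand": 0},{"dx": -0.003,"dy": -0.029,"dz": 0,"wx": 0,"wy": 0,"wz": -4.8,"hand": 0},{"dx": 0,"dy": -0.029,"dz": 0,"wx": 0,"wy": 0,"wz": -4.8,"hand": 0},{"dx": 0,"dy": 0,"dz": 0,"wx": 0,"wy": 0,"wz": 0,"hand": 0}])

```text
clock: 5.03
tool_pos: [0.4146, -0.0243, 0.2118]
orientation: [0.972, 0.235, -0.001, -0.0]
wrist_force: [0.0, 0.7, -2.9]
finger_gap: 0.0216
```

```bash
python3 -c "
from h import *
import math
ps=.45
goto([.495-.068*math.cos(ps),.0024-.068*math.sin(ps),.19],ps)
im,d,K,W=grab('wrist','w2.png')
P=cloud(d,K,W);Z=P[...,2]
hsv=cv2.cvtColor(im,cv2.COLOR_BGR2HSV)
red=((hsv[...,0]<6)|(hsv[...,0]>172))&(hsv[...,1]>170)&(d>.05)&(d<.4)&(Z>.12)
q=P[red];s=r.sense();R=Ro.from_quat(s['orientation']).as_matrix();t=(q-s['tool_pos'])@R
print(red.sum(),np.percentile(t,[1,50,99],axis=0).round(4))
for a in np.arange(.03,.11,.01):
    k=abs(t[:,0]-a)<.005;print(a.round(2),k.sum(),t[k].min(0).round(4) if k.any() else '',np.median(t[k],0).round(4) if k.any() else '')
"
```

```text
pos [ 0.4146 -0.0243  0.2118] yaw 0.475 tz [-2.4e-03  1.0e-04 -1.0e+00] J [-0.06 -0.24 -0.2   1.62 -0.    2.61] F [ 0.   0.7 -2.9] gap 0.0216 t 5.025
shift tool [0.0158 0.0114 0.0217] wz 1.4
41163 [[ 0.0262 -0.0275 -0.0387]
 [ 0.0691 -0.001  -0.0309]
 [ 0.0942  0.0257 -0.0154]]
0.03 3409 [ 0.025  -0.0259 -0.03  ] [ 0.0303 -0.001  -0.0257]
0.04 4091 [ 0.035  -0.0266 -0.0319] [ 0.0402 -0.001  -0.0273]
0.05 4790 [ 0.045  -0.0274 -0.0334] [ 0.0502 -0.001  -0.029 ]
0.06 5656 [ 0.055  -0.0286 -0.0354] [ 0.0602 -0.001  -0.0306]
0.07 6662 [ 0.065  -0.0298 -0.0375] [ 0.0702 -0.001  -0.0323]
0.08 7964 [ 0.075  -0.0308 -0.0397] [ 0.0802 -0.0012 -0.034 ]
0.09 8348 [ 0.085  -0.0314 -0.0411] [ 0.0896 -0.001  -0.0354]
0.1 154 [ 0.095  -0.0252 -0.0333] [ 0.0954  0.0113 -0.0289]
```

View pics/w2.png

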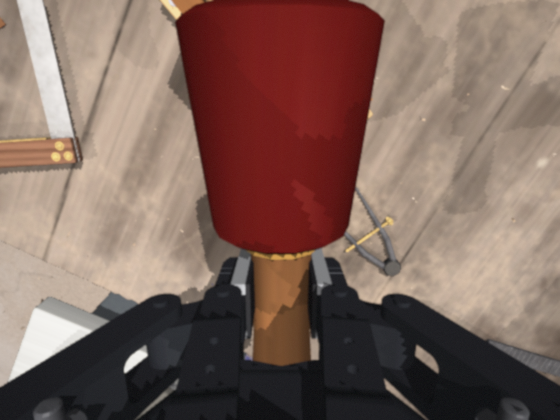

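Picture: the mallet is held straight along the tool x axis, head underside level (the top slopes by 0.19, as the taper predicts), about 22 mm below the TCP. The head hides the jig, so I align from the measured positions.

Emit:
move_arm(motion=[{"dx": 0.008,"dy": 0.006,"dz": 0,"wx": 0,"wy": 0,"wz": 1.4,"hand": 0},{"dx": 0.008,"dy": 0.006,"dz": 0.01,"wx": 0,"wy": 0,"wz": 0,"hand": 0},{"dx": 0,"dy": 0,"dz": 0.01,"wx": 0,"wy": 0,"wz": 0,"hand": 0},{"dx": 0,"dy": 0,"dz": 0,"wx": 0,"wy": 0,"wz": 0,"hand": 0}])

```text
clock: 5.58
tool_pos: [0.4364, -0.0306, 0.1889]
orientation: [0.976, 0.22, -0.002, -0.0]
wrist_force: [-1.1, 1.1, -2.9]
finger_gap: 0.0217
```

```bash
python3 -c "
from h import *
import math
ps=.45
goto([.495-.068*math.cos(ps),.0024-.068*math.sin(ps),.137],ps)"
```

```text
pos [ 0.4364 -0.0306  0.1889] yaw 0.443 tz [-4.3e-03 -5.0e-04 -1.0e+00] J [-0.07 -0.19 -0.2   1.57 -0.    2.63] F [-1.1  1.1 -2.9] gap 0.0217 t 5.575
shift tool [-0.0007 -0.0041  0.0519] wz -0.4
```

Emit:
move_arm(motion=[{"dx": 0,"dy": -0.004,"dz": 0.01,"wx": 0,"wy": 0,"wz": 0,"hand": 0},{"dx": 0,"dy": 0,"dz": 0.02,"wx": 0,"wy": 0,"wz": 0,"hand": 0},{"dx": 0,"dy": 0,"dz": 0.018,"wx": 0,"wy": 0,"wz": 0,"hand": 0},{"dx": 0,"dy": 0,"dz": 0.006,"wx": 0,"wy": 0,"wz": 0,"hand": 0},{"dx": 0,"dy": 0,"dz": 0,"wx": 0,"wy": 0,"wz": 0,"hand": 0}])

```text
clock: 6.2
tool_pos: [0.4343, -0.0271, 0.1357]
orientation: [0.976, 0.219, -0.0, 0.001]
wrist_force: [-2.5, -0.4, 9.3]
finger_gap: 0.0219
```

Emit:
move_arm(motion=[{"dx": 0,"dy": 0,"dz": 0.003,"wx": 0,"wy": 0,"wz": 0,"hand": 0},{"dx": 0,"dy": 0,"dz": 0,"wx": 0,"wy": 0,"wz": 0,"hand": 0}])

```text
clock: 6.45
tool_pos: [0.4343, -0.0271, 0.1358]
orientation: [0.976, 0.219, 0.002, 0.002]
wrist_force: [-1.9, 1.1, 5.8]
finger_gap: 0.0219
```

```bash
cat > jig.py <<'E'
from h import *
for n in("top","scene"):
    im,d,K,W=grab(n);P=cloud(d,K,W)
    # expected: dog head top and cap heights at nominal centres
    for nm,c in(("dog",(.5226,.071)),("pin",(.495,.0024))):
        k=np.hypot(P[...,0]-c[0],P[...,1]-c[1])<.010
        print(n,nm,k.sum(),np.nanmedian(P[k],0).round(4),np.nanpercentile(P[k][:,2],[5,95]).round(4))
    cv2.imwrite(f"pics/j_{n}.png",im)
E
python3 jig.py; python3 -c "
from h import *
s=r.sense();print(s['tool_pos'],s['wrist_force'],s['wrist_torque'],s['finger_gap'])"
```

```text
top dog 0 [nan nan nan] nan
top pin 5 [0.4863 0.0027 0.5654] [0.5506 0.5689]
scene dog 42 [0.5223 0.0706 0.1262] [0.1236 0.1282]
scene pin 46 [0.4937 0.0029 0.1729] [0.0506 0.1756]
[ 0.43432213 -0.02707358  0.13572981] [-4.55210602 -0.3138239   7.53838319] [0.1542751  0.39936307 0.11105254] 0.021958852018669657
  return np.nanmean(a, axis, out=out, keepdims=keepdims)
  return np.nanmean(a, axis, out=out, keepdims=keepdims)
```

Emit:
move_arm(motion=[{"dx": 0,"dy": 0,"dz": 0.008,"wx": 0,"wy": 0,"wz": 0,"hand": 0},{"dx": 0,"dy": 0,"dz": 0.004,"wx": 0,"wy": 0,"wz": 0,"hand": 0}])

```text
clock: 6.8
tool_pos: [0.4344, -0.0274, 0.1272]
orientation: [0.976, 0.219, 0.003, 0.003]
wrist_force: [-10.7, -1.9, 13.6]
finger_gap: 0.0219
```

```bash
python3 jig.py 2>/dev/null
```

```text
top dog 0 [nan nan nan] nan
top pin 1 [0.485  0.0019 0.5527] [0.5527 0.5527]
scene dog 42 [0.5211 0.0711 0.1258] [0.1215 0.1281]
scene pin 50 [0.4928 0.0036 0.1766] [0.0108 0.1799]
```

The dog's head reads 0.126 m (expected 0.1265), so the pin is at its stop; the mallet has pitched a little in the grip. Lift and head back.

Emit:
move_arm(motion=[{"dx": 0,"dy": 0,"dz": -0.03,"wx": 0,"wy": 0,"wz": 0,"hand": 0},{"dx": 0,"dy": 0,"dz": -0.05,"wx": 0,"wy": 0,"wz": 0,"hand": 0},{"dx": 0,"dy": 0.02,"dz": 0,"wx": 0,"wy": 0,"wz": 5,"hand": 0},{"dx": 0.003,"dy": 0.03,"dz": 0,"wx": 0,"wy": 0,"wz": 5,"hand": 0},{"dx": 0.006,"dy": 0.03,"dz": 0,"wx": 0,"wy": 0,"wz": 5,"hand": 0},{"dx": 0.009,"dy": 0.028,"dz": 0,"wx": 0,"wy": 0,"wz": 5,"hand": 0},{"dx": 0.011,"dy": 0.028,"dz": 0,"wx": 0,"wy": 0,"wz": 5,"hand": 0},{"dx": 0.014,"dy": 0.028,"dz": 0,"wx": 0,"wy": 0,"wz": 5,"hand": 0},{"dx": 0.017,"dy": 0.026,"dz": 0,"wx": 0,"wy": 0,"wz": 5,"hand": 0},{"dx": 0.019,"dy": 0.025,"dz": 0,"wx": 0,"wy": 0,"wz": 5,"hand": 0},{"dx": 0.02,"dy": 0.024,"dz": 0,"wx": 0,"wy": 0,"wz": 5,"hand": 0},{"dx": 0,"dy": 0,"dz": 0,"wx": 0,"wy": 0,"wz": 0,"hand": 0}])

```text
clock: 8.4
tool_pos: [0.5532, -0.2697, 0.2057]
orientation: [0.983, -0.182, 0.002, -0.0]
wrist_force: [-0.2, 0.6, -3.7]
finger_gap: 0.0217
```

```bash
cat > mal.py <<'E'
from h import *
goto([.529,-.3007,.024],-.386)
im,d,K,W=grab('wrist','w3.png')
P=cloud(d,K,W);Z=P[...,2]
hsv=cv2.cvtColor(im,cv2.COLOR_BGR2HSV)
red=((hsv[...,0]<6)|(hsv[...,0]>172))&(hsv[...,1]>170)&(d>.05)&(d<.4)
q=P[red];s=r.sense();R=Ro.from_quat(s['orientation']).as_matrix();t=(q-s['tool_pos'])@R
for a in (.03,.05,.07,.09):
    k=abs(t[:,0]-a)<.005;print(a,k.sum(),t[k].min(0).round(4),np.median(t[k],0).round(4),q[k].max(0).round(4))
E
python3 mal.py;python3 jig.py 2>/dev/null
```

```text
pos [ 0.5532 -0.2697  0.2057] yaw -0.367 tz [ 4.3e-03 -1.0e-04 -1.0e+00] J [-0.45  0.23  0.26  1.6   0.    3.05] F [-0.2  0.6 -3.7] gap 0.0217 t 8.4
shift tool [-0.0122  0.0378  0.1816] wz 1.1
0.03 3417 [ 0.025  -0.0228 -0.0369] [ 0.0303  0.001  -0.032 ] [ 0.593  -0.2583  0.243 ]
0.05 5334 [ 0.045  -0.0247 -0.0439] [ 0.0503  0.001  -0.0389] [ 0.6124 -0.2632  0.2501]
0.07 8705 [ 0.065  -0.0265 -0.0511] [ 0.0703  0.0012 -0.0458] [ 0.6319 -0.2681  0.2573]
0.09 5711 [ 0.085  -0.0283 -0.0551] [ 0.0874  0.0008 -0.0492] [ 0.6491 -0.2732  0.2614]
top dog 32 [0.5226 0.0708 0.1268] [0.1238 0.1298]
top pin 36 [0.4947 0.0022 0.1148] [0.1109 0.1182]
scene dog 43 [0.5215 0.0711 0.1262] [0.1226 0.1281]
scene pin 42 [0.4949 0.0031 0.1125] [0.1083 0.1153]
```

Pin top reads about 0.114, fully down. The mallet is pitched 8.5° head-up in the grip, so I tilt the tool to level it and lower it.

Emit:
move_arm(motion=[{"dx": -0.006,"dy": 0.019,"dz": 0,"wx": 0,"wy": 0,"wz": 1.1,"hand": 0},{"dx": -0.006,"dy": 0.019,"dz": 0,"wx": 0,"wy": -4,"wz": 0,"hand": 0},{"dx": 0,"dy": 0,"dz": 0,"wx": 0,"wy": -4.5,"wz": 0,"hand": 0},{"dx": 0.007,"dy": 0,"dz": 0.045,"wx": 0,"wy": 0,"wz": 0,"hand": 0},{"dx": 0.007,"dy": 0,"dz": 0.045,"wx": 0,"wy": 0,"wz": 0,"hand": 0},{"dx": 0.006,"dy": 0,"dz": 0.04,"wx": 0,"wy": 0,"wz": 0,"hand": 0},{"dx": 0,"dy": 0,"dz": 0,"wx": 0,"wy": 0,"wz": 0,"hand": 0}])

```text
clock: 9.43
tool_pos: [0.5249, -0.3001, 0.0763]
orientation: [0.979, -0.189, -0.07, -0.014]
wrist_force: [0.2, 0.3, -2.1]
finger_gap: 0.0219
```

```bash
python3 mal.py
```

```text
pos [ 0.5249 -0.3001  0.0763] yaw -0.38 tz [-0.1311  0.0533 -0.9899] J [-0.51  0.36  0.16  1.51 -0.02  3.01] F [ 0.2  0.3 -2.1] gap 0.0219 t 9.425
shift tool [ 0.0114 -0.001   0.0512] wz 0.3
0.03 3501 [ 0.025  -0.0237 -0.0352] [ 0.0303  0.     -0.0299] [ 0.5691 -0.2907  0.1088]
0.05 5496 [ 0.045  -0.0262 -0.0418] [ 0.0503  0.     -0.0367] [ 0.5891 -0.2954  0.1126]
0.07 8948 [ 0.065  -0.0281 -0.0494] [ 0.0703  0.     -0.0436] [ 0.6089 -0.3012  0.1175]
0.09 4215 [ 0.085  -0.03   -0.0514] [ 0.087   0.     -0.0459] [ 0.6244 -0.3064  0.1179]
```

Emit:
move_arm(motion=[{"dx": 0.004,"dy": 0,"dz": 0.025,"wx": 0,"wy": 0,"wz": 0,"hand": 0},{"dx": 0.004,"dy": 0,"dz": 0.02,"wx": 0,"wy": 0,"wz": 0,"hand": 0},{"dx": 0.001,"dy": 0,"dz": 0.006,"wx": 0,"wy": 0,"wz": 0,"hand": 0},{"dx": 0,"dy": 0,"dz": 0,"wx": 0,"wy": 0,"wz": 0,"hand": 0}])

```text
clock: 9.98
tool_pos: [0.5307, -0.3034, 0.0342]
orientation: [0.98, -0.189, -0.063, -0.011]
wrist_force: [-1.0, 0.0, -3.2]
finger_gap: 0.0215
```

Emit:
move_arm(motion=[{"dx": 0.001,"dy": 0,"dz": 0.008,"wx": 0,"wy": 0,"wz": 0,"hand": 0},{"dx": 0,"dy": 0,"dz": 0.003,"wx": 0,"wy": 0,"wz": 0,"hand": 0},{"dx": 0,"dy": 0,"dz": 0.001,"wx": 0,"wy": 0,"wz": 0,"hand": 0}])

```text
clock: 10.35
tool_pos: [0.5314, -0.3039, 0.0241]
orientation: [0.98, -0.189, -0.061, -0.011]
wrist_force: [1.3, -0.4, 2.4]
finger_gap: 0.022
```

Emit:
move_arm(motion=[{"dx": 0,"dy": 0,"dz": 0,"wx": 0,"wy": 0,"wz": 0,"hand": 0.024},{"dx": 0,"dy": 0,"dz": 0,"wx": 0,"wy": 0,"wz": 0,"hand": 0.03},{"dx": 0,"dy": 0,"dz": 0,"wx": 0,"wy": 0,"wz": 0,"hand": 0.045},{"dx": 0,"dy": 0,"dz": 0,"wx": 0,"wy": 0,"wz": 0,"hand": 0.065},{"dx": 0,"dy": 0,"dz": -0.03,"wx": 0,"wy": 0,"wz": 0,"hand": 0.065},{"dx": 0,"dy": 0,"dz": -0.05,"wx": 0,"wy": 4,"wz": 0,"hand": 0.065},{"dx": 0,"dy": 0,"dz": -0.06,"wx": 0,"wy": 3.5,"wz": 0,"hand": 0.065},{"dx": 0,"dy": 0,"dz": -0.05,"wx": 0,"wy": 0,"wz": 0,"hand": 0.065},{"dx": 0,"dy": 0,"dz": 0,"wx": 0,"wy": 0,"wz": 0,"hand": 0.065}])

```text
clock: 11.48
tool_pos: [0.5434, -0.3084, 0.2195]
orientation: [0.982, -0.189, 0.006, 0.002]
wrist_force: [0.4, -0.1, -0.1]
finger_gap: 0.0648
```

Run:
```python
from h import *
goto([.5226,.071,.22],2.757)
im,d,K,W=grab("wrist","w4.png");P=cloud(d,K,W);Z=P[...,2]
ax=np.array([.9275,-.3772]);o=np.array([.529,-.3007]);n=np.array([.3772,.9275])
m=(Z>.008)&(Z<.1)&(np.hypot(P[...,0]-.55,P[...,1]+.3)<.17)&(d>.1)
k,l,st,ce=cv2.connectedComponentsWithStats(m.astype(np.uint8));q=P[l==1+np.argmax(st[1:,4])];a=(q[:,:2]-o)@ax;b=(q[:,:2]-o)@n
for x in(-.08,-.04,0,.02,.035,.068,.098):
    k=abs(a-x)<.004;print(x,k.sum(),b[k].mean().round(4),np.percentile(q[k,2],98).round(4))
print(a.min(),a.max())
```

```text
pos [ 0.5434 -0.3084  0.2195] yaw -0.38 tz [ 0.0103 -0.0061 -0.9999] J [-0.52  0.25  0.31  1.62 -0.    3.01] F [ 0.4 -0.1 -0.1] gap 0.0648 t 11.475
shift tool [-0.1601 -0.3446 -0.003 ] wz -179.8
-0.08 162 -0.0021 0.0323
-0.04 194 -0.0019 0.0335
0 196 -0.0013 0.036
0.02 190 -0.0015 0.0416
0.035 472 -0.0013 0.0532
0.068 619 -0.0012 0.0596
0.098 567 -0.0006 0.0641
-0.08758196137744977 0.10264128011121561
```

Run:
```python
from h import *
w=np.array([.5226-.5434,.071+.3084])/12
for k in range(12):
    p=-.38+np.radians(10)*(k); print(k,round(w[0]*np.cos(p)+w[1]*np.sin(p),4),round(w[0]*np.sin(p)-w[1]*np.cos(p),4))
for nm in("t0","s0"):
    D=np.load(nm+".npz");im,d,K,W=D["im"],D["d"],D["K"],D["W"];P=cloud(d,K,W);Z=P[...,2];X=P[...,0];Y=P[...,1]
    # dark ring region: x<.745
    m=(Z>.24)&(Z<.34)&(Y>.1)&(Y<.23)&(X>.69)&(X<.80);q=P[m]
    f=np.array([-np.cos(.4),0,-np.sin(.4)])
    s=q@f;top=s.max()
    for yaw in np.arange(-.3,.31,.05):
        f=np.array([-np.cos(.4)*np.cos(yaw),-np.cos(.4)*np.sin(yaw),-np.sin(.4)]);s=q@f
        e=np.percentile(s,99.); k=(s>e-.006);g=q[k];lat=np.array([-np.sin(yaw),np.cos(yaw),0]);u=g@lat;z=g@np.cross([np.cos(.4)*np.cos(yaw),np.cos(.4)*np.sin(yaw),np.sin(.4)],lat)
        print(nm,yaw.round(2),k.sum(),g.mean(0).round(4),"ptp",np.ptp(u).round(4),np.ptp(z).round(4),"mid",((np.array([lat,np.cross(-f,lat),f]).T)@[(u.max()+u.min())/2,(z.max()+z.min())/2,e]).round(4))
```

```text
0 -0.0133 -0.0287
1 -0.0081 -0.0306
2 -0.0027 -0.0315
3 0.0028 -0.0315
4 0.0082 -0.0306
5 0.0134 -0.0287
6 0.0182 -0.0259
7 0.0224 -0.0224
8 0.026 -0.0181
9 0.0287 -0.0133
10 0.0306 -0.0081
11 0.0315 -0.0027
t0 -0.3 42 [0.7197 0.1841 0.3151] ptp 0.0498 0.0175 mid [0.7173 0.1822 0.3122]
t0 -0.25 54 [0.7194 0.178  0.3139] ptp 0.0619 0.0354 mid [0.7195 0.175  0.3041]
t0 -0.2 58 [0.719  0.1752 0.314 ] ptp 0.0623 0.0348 mid [0.7197 0.1746 0.3046]
t0 -0.15 67 [0.7194 0.1721 0.3128] ptp 0.0636 0.0397 mid [0.7211 0.1734 0.3024]
t0 -0.1 75 [0.7197 0.1674 0.3119] ptp 0.0639 0.039 mid [0.7211 0.1726 0.3027]
t0 -0.05 72 [0.7194 0.1661 0.3119] ptp 0.0643 0.0383 mid [0.7206 0.1723 0.3028]
t0 -0.0 65 [0.7194 0.163  0.311 ] ptp 0.0647 0.0375 mid [0.72   0.1719 0.3028]
t0 0.05 60 [0.7195 0.1614 0.3103] ptp 0.0622 0.0368 mid [0.7191 0.1701 0.3027]
t0 0.1 52 [0.7199 0.1563 0.3089] ptp 0.0481 0.0363 mid [0.7189 0.1624 0.3026]
t0 0.15 46 [0.7202 0.1541 0.3078] ptp 0.0456 0.0347 mid [0.7186 0.1606 0.302 ]
t0 0.2 40 [0.7207 0.1515 0.3064] ptp 0.0382 0.0341 mid [0.7189 0.1564 0.3019]
t0 0.25 37 [0.7215 0.14
[... 468 characters left out ...]
7238 0.1759 0.2898] ptp 0.0687 0.0705 mid [0.723  0.1756 0.2858]
s0 -0.05 339 [0.7238 0.175  0.289 ] ptp 0.0687 0.0682 mid [0.7226 0.1756 0.2844]
s0 -0.0 271 [0.7232 0.1708 0.2886] ptp 0.0632 0.0683 mid [0.7215 0.1729 0.284 ]
s0 0.05 194 [0.7227 0.164  0.2879] ptp 0.0609 0.0675 mid [0.7208 0.1717 0.2832]
s0 0.1 145 [0.7221 0.1591 0.2879] ptp 0.0367 0.0663 mid [0.7209 0.1596 0.2832]
s0 0.15 117 [0.7216 0.1565 0.2883] ptp 0.0328 0.0652 mid [0.7205 0.1576 0.2832]
s0 0.2 100 [0.7215 0.1547 0.2879] ptp 0.0276 0.0596 mid [0.7206 0.1551 0.2829]
s0 0.25 87 [0.7215 0.1534 0.2874] ptp 0.0258 0.0585 mid [0.7204 0.1542 0.2828]
s0 0.3 79 [0.7219 0.1526 0.286 ] ptp 0.0209 0.0581 mid [0.7209 0.1519 0.2824]
```

Lens ring fit: 69 x 70 mm across (70 expected), centre (0.723, 0.176, 0.285), yaw about -0.10. Now over to the dog with a half turn.

Emit:
move_arm(motion=[{"dx": -0.013,"dy": -0.029,"dz": 0,"wx": 0,"wy": 0,"wz": -10.5,"hand": 0.065},{"dx": -0.008,"dy": -0.03,"dz": 0,"wx": 0,"wy": 0,"wz": -10.5,"hand": 0.06},{"dx": -0.003,"dy": -0.031,"dz": 0,"wx": 0,"wy": 0,"wz": -10.5,"hand": 0.06},{"dx": 0.003,"dy": -0.031,"dz": 0,"wx": 0,"wy": 0,"wz": -10.5,"hand": 0.06},{"dx": 0.008,"dy": -0.03,"dz": 0,"wx": 0,"wy": 0,"wz": -10.5,"hand": 0.05},{"dx": 0.013,"dy": -0.029,"dz": 0,"wx": 0,"wy": 0,"wz": -10.5,"hand": 0.05},{"dx": 0.018,"dy": -0.026,"dz": 0,"wx": 0,"wy": 0,"wz": -10.5,"hand": 0.05},{"dx": 0.022,"dy": -0.022,"dz": 0,"wx": 0,"wy": 0,"wz": -10.5,"hand": 0.05},{"dx": 0.026,"dy": -0.018,"dz": 0,"wx": 0,"wy": 0,"wz": -10.5,"hand": 0.05},{"dx": 0.029,"dy": -0.013,"dz": 0,"wx": 0,"wy": 0,"wz": -10.5,"hand": 0.05},{"dx": 0.03,"dy": -0.008,"dz": 0,"wx": 0,"wy": 0,"wz": -10.5,"hand": 0.05},{"dx": 0,"dy": 0,"dz": 0,"wx": 0,"wy": 0,"wz": -10.5,"hand": 0.05}])

```text
clock: 13.02
tool_pos: [0.4942, 0.0454, 0.194]
orientation: [0.593, 0.805, -0.006, -0.009]
wrist_force: [-0.2, -0.1, -0.0]
finger_gap: 0.0498
```

Emit:
move_arm(motion=[{"dx": 0,"dy": 0,"dz": 0,"wx": 0,"wy": 0,"wz": -10.5,"hand": 0.05},{"dx": 0,"dy": 0,"dz": 0,"wx": 0,"wy": 0,"wz": -10.5,"hand": 0.05},{"dx": 0,"dy": 0,"dz": 0,"wx": 0,"wy": 0,"wz": -10.5,"hand": 0.05},{"dx": 0,"dy": 0,"dz": 0,"wx": 0,"wy": 0,"wz": -10.5,"hand": 0.05},{"dx": 0,"dy": 0,"dz": 0,"wx": 0,"wy": 0,"wz": 0,"hand": 0.05}])

```text
clock: 13.65
tool_pos: [0.4912, 0.046, 0.185]
orientation: [0.259, 0.966, -0.005, -0.017]
wrist_force: [-0.9, 0.3, 0.5]
finger_gap: 0.0501
```

Run:
```python
from h import *
goto([.5226,.071,.122],2.757)
im,d,K,W=grab("wrist","w5.png")
P=cloud(d,K,W);Z=P[...,2]
m=(Z>.12)&(Z<.132)&(np.hypot(P[...,0]-.5226,P[...,1]-.071)<.04)
q=P[m];print(m.sum(),cv2.minAreaRect((q[:,:2]*1000).astype(np.float32)),np.median(q[:,2]))
```

```text
pos [0.4912 0.046  0.185 ] yaw 2.617 tz [-3.510e-02 -6.000e-04 -9.994e-01] J [ 0.09 -0.03 -0.06  1.57  0.    0.62] F [-0.9  0.3  0.5] gap 0.0501 t 13.65
shift tool [-0.0166  0.0385  0.0618] wz -8.0
1327 ((522.6533203125, 69.70648193359375), (28.222553253173828, 28.318822860717773), 68.82984924316406) 0.12552101485441666
```

View pics/w5.png

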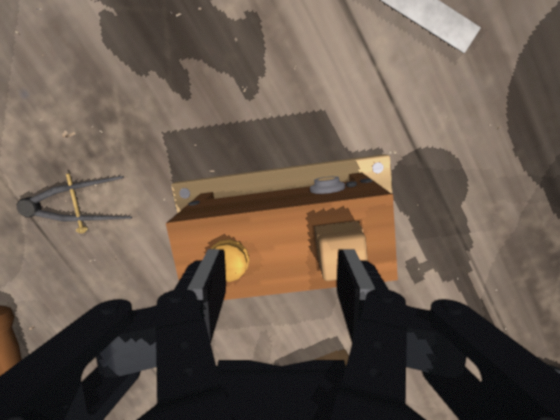

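Picture: the dog's head stands up at (341,250) beside the cap at (230,262). It measures 28.2 x 28.3 mm with the centre at (0.5227, 0.0697). I level the tool and centre it over that.

Emit:
move_arm(motion=[{"dx": -0.008,"dy": 0.019,"dz": -0.01,"wx": -1,"wy": -1.8,"wz": -4,"hand": 0.05},{"dx": -0.01,"dy": 0.018,"dz": 0,"wx": 0,"wy": 0,"wz": -4,"hand": 0.05},{"dx": 0,"dy": 0,"dz": 0,"wx": 0,"wy": 0,"wz": 0,"hand": 0.05}])

```text
clock: 14.08
tool_pos: [0.525, 0.0704, 0.1924]
orientation: [0.197, 0.98, -0.0, -0.001]
wrist_force: [-0.7, -0.0, -0.3]
finger_gap: 0.05
```

```bash
cat > g.py <<'E'
import sys
from h import *
goto([.5226,.070,float(sys.argv[1])],2.763)
R=Ro.from_quat(r.sense()["orientation"]).as_matrix();v=R.T@[0,0,-1];print("level wx,wy deg",np.degrees([-v[1],v[0]]).round(2))
E
python3 g.py .1215
```

```text
pos [0.525  0.0704 0.1924] yaw 2.745 tz [-1.5e-03 -5.0e-04 -1.0e+00] J [ 0.13  0.03  0.01  1.56 -0.    0.53] F [-0.7 -0.  -0.3] gap 0.05 t 14.075
shift tool [ 0.0019 -0.0012  0.0709] wz -1.0
level wx,wy deg [-0.06 -0.07]
```

Emit:
move_arm(motion=[{"dx": 0.002,"dy": -0.001,"dz": 0.025,"wx": 0,"wy": 0,"wz": -1,"hand": 0.05},{"dx": 0,"dy": 0,"dz": 0.025,"wx": 0,"wy": 0,"wz": 0,"hand": 0.05},{"dx": 0,"dy": 0,"dz": 0,"wx": 0,"wy": 0,"wz": 0,"hand": 0.05}])

```text
clock: 14.45
tool_pos: [0.521, 0.0692, 0.1404]
orientation: [0.194, 0.981, -0.001, -0.002]
wrist_force: [-0.6, 0.0, 0.4]
finger_gap: 0.0502
```

```bash
python3 g.py .120
```

```text
pos [0.521  0.0692 0.1404] yaw 2.75 tz [-0.0036 -0.0012 -1.    ] J [ 0.13  0.02 -0.1   1.46 -0.    0.52] F [-0.6  0.   0.4] gap 0.0502 t 14.45
shift tool [-0.0013  0.0014  0.0204] wz -0.7
level wx,wy deg [-0.14 -0.17]
```

Emit:
move_arm(motion=[{"dx": -0.001,"dy": 0.001,"dz": 0.015,"wx": 0,"wy": 0,"wz": -0.7,"hand": 0.05},{"dx": 0,"dy": 0,"dz": 0.004,"wx": 0,"wy": 0,"wz": 0,"hand": 0.05},{"dx": 0,"dy": 0,"dz": 0,"wx": 0,"wy": 0,"wz": 0,"hand": 0.05}])

```text
clock: 14.82
tool_pos: [0.5225, 0.0695, 0.122]
orientation: [0.19, 0.982, -0.001, -0.001]
wrist_force: [0.4, 0.9, 0.4]
finger_gap: 0.0499
```

```bash
python3 g.py .120
```

```text
pos [0.5225 0.0695 0.122 ] yaw 2.76 tz [-0.0021 -0.001  -1.    ] J [ 0.13  0.02 -0.13  1.42 -0.    0.51] F [0.4 0.9 0.4] gap 0.0499 t 14.825
shift tool [0.0001 0.0005 0.002 ] wz -0.2
level wx,wy deg [-0.1  -0.09]
```

Emit:
move_arm(motion=[{"dx": 0,"dy": 0,"dz": 0.002,"wx": 0,"wy": 0,"wz": 0,"hand": 0.05},{"dx": 0,"dy": 0,"dz": 0,"wx": 0,"wy": 0,"wz": 0,"hand": 0.02},{"dx": 0,"dy": 0,"dz": 0,"wx": 0,"wy": 0,"wz": 0,"hand": 0.01},{"dx": 0,"dy": 0,"dz": 0,"wx": 0,"wy": 0,"wz": 0,"hand": 0.01},{"dx": 0,"dy": 0,"dz": 0,"wx": 0,"wy": 0,"wz": 0,"hand": 0.01}], force=70)

```text
clock: 15.45
tool_pos: [0.523, 0.0696, 0.1211]
orientation: [0.19, 0.982, -0.0, -0.0]
wrist_force: [1.1, -0.8, -0.0]
finger_gap: 0.0265
```

Emit:
move_arm(motion=[{"dx": 0,"dy": 0,"dz": -0.01,"wx": 0,"wy": 0,"wz": 0,"hand": 0.01},{"dx": 0,"dy": 0,"dz": -0.015,"wx": 0,"wy": 0,"wz": 0,"hand": 0.01},{"dx": 0,"dy": 0,"dz": -0.015,"wx": 0,"wy": 0,"wz": 0,"hand": 0.01},{"dx": 0,"dy": 0,"dz": -0.015,"wx": 0,"wy": 0,"wz": 0,"hand": 0.01},{"dx": 0,"dy": 0,"dz": -0.02,"wx": 0,"wy": 0,"wz": 0,"hand": 0.01},{"dx": 0,"dy": 0,"dz": -0.03,"wx": 0,"wy": 0,"wz": 0,"hand": 0.01},{"dx": 0,"dy": 0,"dz": -0.04,"wx": 0,"wy": 0,"wz": 0,"hand": 0.01},{"dx": 0,"dy": 0,"dz": 0,"wx": 0,"wy": 0,"wz": 0,"hand": 0.01}])

```text
clock: 16.45
tool_pos: [0.5231, 0.0697, 0.2772]
orientation: [0.19, 0.982, 0.0, 0.002]
wrist_force: [0.2, 0.4, -0.8]
finger_gap: 0.0266
```

```bash
cat > dog.py <<'E'
from h import *
psi=-.10;ca,sa=np.cos(.4),np.sin(.4)
xc=np.array([ca*np.cos(psi),ca*np.sin(psi),sa]);yc=np.array([-np.sin(psi),np.cos(psi),0]);zc=np.cross(xc,yc);L=np.array([.723,.1757,.285])
hole=L-.15*xc
OFF=-.0315   # dog head top along tool z relative to TCP placeholder
def go(hz):
    """hz: hole distance ahead of TCP along tool z"""
    s=r.sense();R=Ro.from_quat(s["orientation"]).as_matrix()
    Rt=np.c_[-xc,yc,-zc]; # tool x=-xc (toward robot), z=-zc ; y = z x x
    Rt[:,1]=np.cross(Rt[:,2],Rt[:,0])
    p=hole-hz*Rt[:,2]
    rv=Ro.from_matrix(R.T@Rt).as_rotvec()
    print("target tcp",p.round(4),"shift tool",(R.T@(p-s["tool_pos"])).round(4),"rotvec deg",np.degrees(rv).round(2))
    print("hole now",((s["tool_pos"]+hz*R[:,2])).round(4),"in cam",(np.array([xc,yc,zc])@(s["tool_pos"]+hz*R[:,2]-L)).round(4),"J",s["joint_positions"].round(2),"gap",s["finger_gap"])
    return R,Rt,p,rv,s
E
python3 - <<'E'
from dog import *
go(.033)
for n in("scene","top"):
    im,d,K,W=grab(n,f"d_{n}.png");P=cloud(d,K,W);s=r.sense();q=P-s["tool_pos"]
    m=(abs(q[...,0])<.03)&(abs(q[...,1])<.03)&(q[...,2]<.02)&(q[...,2]>-.12)
    g=P[m];print(n,m.sum(),g.min(0) if m.any() else "",g.max(0) if m.any() else "")
    if n=="scene":
        v,u=np.where(m);c=im[max(v.min()-60,0):v.max()+30,max(u.min()-40,0):u.max()+40];cv2.imwrite("pics/d1.png",cv2.resize(c,None,fx=4,fy=4)[:600,:800])
E
```

```text
target tcp [0.5727 0.1908 0.257 ] shift tool [-0.0009  0.1309  0.0203] rotvec deg [ -3.2  -22.58 -15.94]
hole now [0.5232 0.0697 0.2442] in cam [-0.1893 -0.1255  0.0357] J [ 0.13  0.04  0.19  1.72 -0.    0.51] gap 0.026640780085740043
scene 538 [0.50231927 0.0483139  0.20799163] [0.53918516 0.09725025 0.29520287]
top 1 [0.50941381 0.04803535 0.27501659] [0.50941381 0.04803535 0.27501659]
```

View pics/d1.png

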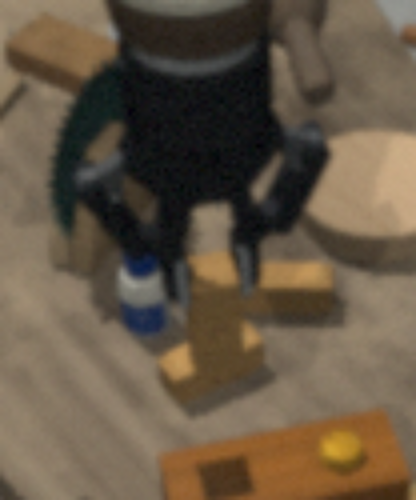

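The dog hangs straight and centred in the jaws at (215,310), well clear of the bore at (225,475). Now over to the camera line.

Emit:
move_arm(motion=[{"dx": 0,"dy": 0.043,"dz": 0,"wx": 0,"wy": 0,"wz": 0,"hand": 0.01},{"dx": 0,"dy": 0.043,"dz": 0,"wx": 0,"wy": 0,"wz": 0,"hand": 0.01},{"dx": 0,"dy": 0.04,"dz": 0.01,"wx": 0,"wy": 0,"wz": 0,"hand": 0.01},{"dx": 0,"dy": 0,"dz": 0,"wx": -0.8,"wy": -5.6,"wz": -4,"hand": 0.01},{"dx": 0,"dy": 0,"dz": 0,"wx": -0.8,"wy": -5.6,"wz": -4,"hand": 0.01},{"dx": 0,"dy": 0,"dz": 0,"wx": -0.8,"wy": -5.6,"wz": -4,"hand": 0.01},{"dx": 0,"dy": 0,"dz": 0,"wx": -0.8,"wy": -5.6,"wz": -4,"hand": 0.01},{"dx": 0,"dy": 0,"dz": 0,"wx": 0,"wy": 0,"wz": 0,"hand": 0.01}])

```text
clock: 17.55
tool_pos: [0.5682, 0.1894, 0.2462]
orientation: [0.044, 0.981, -0.015, 0.189]
wrist_force: [0.7, -0.2, -1.5]
finger_gap: 0.0267
```

```bash
python3 -c "
from dog import *
go(.0325)"
```

```text
target tcp [0.5729 0.1908 0.2565] shift tool [-0.0081  0.0016 -0.0079] rotvec deg [-0.52 -1.05  0.72]
hole now [0.5802 0.1879 0.216 ] in cam [-0.1589 -0.0021 -0.0077] J [ 0.41 -0.13 -0.09  1.28 -0.19  0.46] gap 0.026675215599862166
```

Emit:
move_arm(motion=[{"dx": -0.008,"dy": 0.002,"dz": -0.008,"wx": -0.5,"wy": -1,"wz": 0.7,"hand": 0.01},{"dx": 0,"dy": 0,"dz": 0,"wx": 0,"wy": 0,"wz": 0,"hand": 0.01}])

```text
clock: 17.8
tool_pos: [0.5734, 0.1913, 0.2569]
orientation: [0.05, 0.979, -0.01, 0.197]
wrist_force: [-0.2, -0.3, -0.7]
finger_gap: 0.0264
```

Run:
```python
from dog import *
R,Rt,p,rv,s=go(.0325)
a=[]
for n in("scene","top"):
    im,d,K,W=grab(n);P=cloud(d,K,W)
    q=(P-s["tool_pos"])@R   # tool frame
    m=(abs(q[...,0])<.022)&(abs(q[...,1])<.022)&(q[...,2]>.018)&(q[...,2]<.09);g=q[m]
    print(n,m.sum(),np.percentile(g,[2,98],axis=0).round(4) if m.any() else "")
    C=(P-L)@np.array([xc,yc,zc]).T
    k=(abs(C[...,0])<.03)&(abs(C[...,1])<.045)&(abs(C[...,2])<.045);h=C[k]
    if len(h)>20: # ring front-plane fit
        e=h[:,0].min();f=h[h[:,0]<np.percentile(h[:,0],1)+.006];A=np.c_[f[:,1:],np.ones(len(f))];print("ring",len(f),"mid",(np.percentile(f,[1,99],axis=0).mean(0)).round(4),"plane slope y,z",np.linalg.lstsq(A,f[:,0],rcond=None)[0].round(3))
    v,u=np.where(m|k);c=im[v.min()-25:v.max()+25,u.min()-25:u.max()+25];a.append(cv2.resize(c,(390,500),interpolation=cv2.INTER_CUBIC))
cv2.imwrite("pics/f1.png",np.hstack(a))
```

```text
target tcp [0.5729 0.1908 0.2565] shift tool [ 0.0005 -0.0005  0.0002] rotvec deg [-0.02 -0.16 -0.16]
hole now [0.5859 0.19   0.227 ] in cam [-0.1496  0.0005  0.0002] J [ 0.41 -0.13 -0.07  1.28 -0.19  0.48] gap 0.02639224194684187
scene 122 [[-0.0071 -0.0128  0.0193]
 [ 0.0163  0.0149  0.0669]]
ring 207 mid [ 0.003   0.013  -0.0006] plane slope y,z [-0.005  0.017  0.003]
top 56 [[-0.0155 -0.0138  0.0213]
 [ 0.003   0.0141  0.0697]]
ring 68 mid [ 0.0077 -0.0027  0.0162] plane slope y,z [-0.006  0.002  0.008]
```

View pics/f1.png

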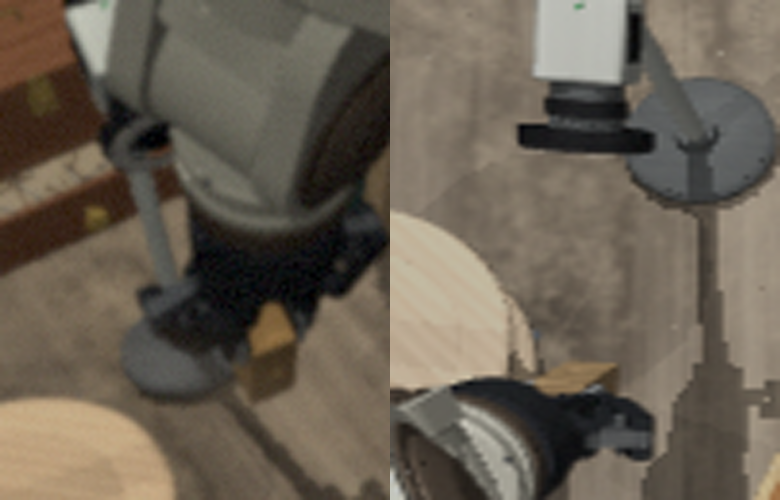

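Dog in place: the foot edge is 70 mm ahead of the TCP (70.5 expected), and the ring plane is square to the assumed line of sight (slopes -0.005 and 0.017). I let it settle, then hand in.

Emit:
move_arm(motion=[{"dx": 0,"dy": 0,"dz": 0,"wx": 0,"wy": 0,"wz": 0,"hand": 0.01},{"dx": 0,"dy": 0,"dz": 0,"wx": 0,"wy": 0,"wz": 0,"hand": 0.01},{"dx": 0,"dy": 0,"dz": 0,"wx": 0,"wy": 0,"wz": 0,"hand": 0.01}])

```text
clock: 18.27
tool_pos: [0.5736, 0.191, 0.2551]
orientation: [0.05, 0.979, -0.011, 0.195]
wrist_force: [0.1, 0.4, -1.4]
finger_gap: 0.0265
```

Run:
```python
from dog import *
R,Rt,p,rv,s=go(.0325);print(abs(s["joint_vel"]).max(),s["wrist_force"])
im,d,K,W=grab("top");P=cloud(d,K,W)
for nm,c in(("pin",(.495,.0024)),("mallet head",(.592,-.327)),("handle",(.529,-.3007))):
    k=np.hypot(P[...,0]-c[0],P[...,1]-c[1])<.010;print(nm,np.nanmedian(P[k],0).round(3))
hole_ok=np.abs(np.array([xc,yc,zc])@(s["tool_pos"]+.0325*R[:,2]-L)-[-.15,0,0]).max()<.006
if hole_ok and abs(s["joint_vel"]).max()<.02: print(r.hand_in())
```

```text
target tcp [0.5729 0.1908 0.2565] shift tool [ 0.0001 -0.0003 -0.0016] rotvec deg [-0.12 -0.35 -0.15]
hole now [0.586  0.1897 0.2251] in cam [-0.1502  0.0002 -0.0016] J [ 0.41 -0.13 -0.07  1.28 -0.19  0.48] gap 0.02649149165574525
0.004229235615646089 [ 0.0562259   0.35754771 -1.41580262]
pin [0.494 0.004 0.115]
mallet head [ 0.592 -0.327  0.059]
handle [ 0.528 -0.301  0.035]
the job is handed in; nothing more can be done
None
```

The job is handed in at about 18 s of the 58 s allowed, with the dog still held in front of the inspection camera. The station gives no verdict, so the results below are my own checks.

- **Pin and mallet:** I knocked the pin down with the side of the mallet head. The mallet pitched about 8.5° in the grip, so I levelled it by tilting the tool and laid it back flat where it had been. The cap's top last read 0.115 m (0.114 is fully down). The mallet's upper surface read 0.059 m at the head and 0.035 m at the handle, which fits lying flat.
- **Dog:** I gripped it across its y faces and lifted it out of the bore. By arm pose, the hole centre is at (-150.2, 0.2, -1.6) mm in the camera frame. The tool is within 0.4° of the target orientation, and joint speeds were about 0.004 rad/s at hand-in.

**What the checks do not cover:**
- The hole itself was not seen in the final pose. Its position comes from the grip geometry, and the depth reading of the dog's foot agrees with that.
- The lens position and yaw (about -0.10 rad) come from fitting the light ring. A later fit agreed on the ring's direction. Its centre came out up to 16 mm off to the side, which I put down to the ring then being partly hidden, so I kept the earlier centre.
- I did not measure the bystanders again at the end.

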